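# Move the reading lamp to its leaning desk mount and lock it

### The job

Slide the lock bolt of the leaning lamp mount fully open by its red tab, lift the lamp out of its white charging base, and put its mast through the brass eyelet fully home into the socket with the light bar level, straight across the mount. Then slide the bolt fully closed to lock the lamp and let go. Leave the other things on the desk where they are.

Things in the scene. Friction and masses are not known exactly. Their poses are not given: they have to be found in the camera images.
- lamp: T-shaped plug-in lamp, 0.25 kg; stands upright in the charger at the start, may lean 1-2 degrees. Origin: lower tip of its round steel mast; z up along the mast, x along the light bar. Mast 12 mm thick, 125 mm long, lowest 4 mm tapered to 7 mm. Brass waist 36 to 54 mm above the tip (8 mm thick from 40 to 50, tapered shoulders) for the lock bolt.
- light_bar (a point): Centre of the lamp's aluminium light bar, 134 mm above the mast tip, x along the bar. Bar 160 mm long (x), 18 mm wide (y), 18 mm tall (z). The place to grip the lamp: across the 18 mm width, at mid length.
- charger: White square charging base, fixed to the desk, 80 x 80 mm, 44 mm tall; origin at the centre of its underside. A 13 mm square hole in the middle of its top, 36 mm deep (floor 8 mm above the desk), holds the lamp upright at the start.
- mount: Lamp mount, fixed to the desk: black foot plate 14 mm thick, x from -60 to +80 mm, y from -45 to +110 mm of the origin, which is on the desk. It carries the leaning grey socket and eyelet and, on its +y side, the bolt with the red tab.
- socket: Leaning holder on the mount. Origin: centre of the floor of the socket hole (mount x 30, y 0, z 32 mm), where the mast tip must stand. z: hole axis, out of the hole, leaning 30 degrees from vertical towards the mount's -x (robot side). y: level, the mount's y. Socket hole 14 mm wide, z 0 to 35 mm; bolt gap z 42 to 48 mm. A grey spine plate on the +x side, 18 to 28 mm off the axis.
- eyelet (a point): Centre of the upper mouth of the brass eyelet ring, on the hole axis 70 mm above the socket floor; ring 12 mm thick along the axis, hole 15 mm, outside 30 mm. The mast passes through it into the socket.
- bolt (a joint): Lock bolt of the mount; slides along the socket's y. 0 = fully closed: its steel fork lies across the hole axis (round the waist of a lamp that is home; with no lamp it blocks the hole). 0.030 m = fully open, moved towards +y. Stays where it is left; about 2 N to move.
- bolt_tab (a point): Centre of the top of the bolt's red upright tab, by which the bolt is moved; it moves with the bolt. Tab 14 mm in the mount's x, 12 mm in its y, 50 mm tall, of which the upper 35 mm stand free; top 137 mm above the desk.
- cup: Bystander to leave alone: white ceramic coffee cup, rim 84 mm across, 65 mm tall, one handle; origin at the centre of its underside.
- pencil: Bystander to leave alone: yellow pencil, 184 mm long, 8 mm thick, lying flat along its x axis, between mount and charger; origin at the centre of its underside.
- eraser: Bystander to leave alone: white eraser, 45 x 20 x 12 mm; origin at the centre of its underside.
- earbuds: Bystander to leave alone: white earbud case, 60 x 50 x 26 mm; origin at the centre of its underside.
- stapler: Bystander to leave alone: blue and black stapler, 120 mm long, 42 mm tall; origin at the centre of its underside.
- tin: Bystander to leave alone: round blue tin, 72 mm across, 85 mm tall; origin at the centre of its underside.
Things that resemble listed ones, but are neither listed nor needed, are in the scene too. What is shaped like the mount but pink or purple is not meant.

How it is judged:
On the way, in this order (a step that is already met when the one before it is completed fails the run):
1. the bolt is slid open (at least 22 of its 30 mm) (value of joint bolt above 0.022 m), for 0.1 s.
2. the lamp is out of the charging base (z of lamp in the frame of charger above 0.046 m), for 0.1 s.
3. the mast stands fully home in the leaning socket, bolt not yet closed (distance between lamp and socket below 0.005 m and angle between the z axis of lamp and the z axis of socket, either way round below 0.09 rad and value of joint bolt above 0.008 m), for 0.2 s.
4. the bolt is slid closed (within 5 mm) (value of joint bolt below 0.005 m), for 0.2 s.
At the end, for the whole second after the job is handed in: The lamp's mast tip is within 5 mm of the socket floor's centre, mast within 5 degrees of the hole axis, light bar within 15 degrees of level (parallel to the socket's y axis), bolt within 5 mm of fully closed, lamp at rest and released (distance between lamp and socket below 0.005 m and angle between the z axis of lamp and the z axis of socket, either way round below 0.09 rad and value of joint bolt below 0.005 m and angle between the x axis of lamp and the y axis of socket, either way round below 0.26 rad and linear speed of lamp below 0.02 m/s); the robot touches nothing.
It fails at once if one of the other things on the desk is pushed more than 25 mm (distance of any of cup, pencil, eraser, earbuds, stapler, tin from where it was at the start of the episode above 0.025 m).
It fails at once if the cup or the tin is tipped over (angle between any of cup, tin's own z axis and vertical above 0.5 rad).
It also fails if it takes over 72 s, if anything falls off the work surface, if the arm or the gripper's body presses on something with over 40 N, if the wrist force passes 120 N, or if a joint passes its speed limit or range.

### The arm

A 6-joint arm with a two-finger parallel gripper is mounted at the origin on the work surface. World frame = base frame: x ahead of the robot, y to its left, z up, the work surface at z = 0. Lengths are in m, angles in rad, forces in N, time in s.
With the tool pointing down it reaches from about 0.35 to 0.975 m from the base axis. Payload 4.9 kg.
Tool frame: the origin (TCP) lies at the very end of the fingers, on their centre line; the grasp point (between the pads) lies ctrl.grip_point_offset behind it (ctrl.grip_point_offset is the distance from the TCP to the grasp point, in m); z points along the fingers, y is the direction in which the jaws open and shut (so a half turn about z gives the same grasp; the last joint's range is limited). The gripper opens to 85 mm and grips with 20 to 120 N. Pads are 22 mm wide; open, the fingers measure 114 mm over their backs; the gripper's body (76 mm by 85 mm) begins 54 mm behind the grasp point. The pads swing forward as they close: fully open they stand 13 mm farther back than shut.
Start: joints at [1.228, 0.053, 1.613, -0, 1.476, -0.119], TCP at [0.139, 0.609, 0.231] pointing down, gripper open.
Joint ranges: [-3.01, 3.01], [-1.01, 2.22], [0.06, 2.58], [-1.02, 4.17], [0.09, 2.62], [-3.14, 3.14]. Speed limits (rad/s): [2.57, 2.57, 3.14, 3.14, 3.14, 3.14].

### API

Orientations are given as a rotation vector (axis times angle).
In Python, from station import ctrl gives the robot as it stands. The module is installed in compiled form; this text tells all that it offers.
- The arm moves only by the shell command python3 -m creep 'ROWS' [FORCE]. ROWS is JSON, a list of rows, each a list of 5 numbers: the closure in counts, from 0 (fully open) to 255 (shut), then the shift along the tool's x, y, z in mm, then the turn about the tool's z in rad. A call has 1 to 12 rows; each row is the pose to reach, as a shift and turn from the pose commanded when the call began, along the tool's axes at that moment; what a row does not reach only later rows make up. A row lasts 1/12 s, in which the tool goes at most 41.7 mm and 7.16 degrees, less where a joint would pass 70% of its speed; a pose out of reach is approached as far as the arm can. A call with a gripper value outside its range is refused whole. The fingers move at their own pace and stop on an object; FORCE is the grip in N (left out, the last holds). Time passes only in rows, so rows that repeat a pose let the fingers close. It gives the time, the measured TCP pose, the force and the opening at its end, in the units of the state.
- ctrl.get_obs(): the state, without advancing time (a new reading comes with each control period).
- ctrl.get_image(name): name is "scene" or "top"; returns the picture (480x640x3 uint8, red, green, blue); there is no depth.
- ctrl.calibration(name): a dict with "fx", "fy", "cx", "cy" (pixels), "R" (3x3) and "t" (3): a world point X has camera coordinates R X + t. Camera axes: x right, y down, z forward; pixel columns grow to the right and rows downward; lengths in m; the calibration is good to about 2 mm. A picture is of the moment at which its call begins. calibration takes no time and is no camera call.
- ctrl.finish_job(): hands the job in, once; it reports no verdict.
Trained networks look in the newest picture that a camera, given by its name, has taken for a name from the list of things; names that differ only in an ending like _2 or _b are one class to them, and where a whole thing is asked for, a point or a joint stands for the part that bears it (a point fixed in the world has none). Each returns a list of dicts, best first, with "conf" (0 to 1); they miss things now and then, are a little off and sometimes report something else, mostly with a low value. They report only what shows in the picture. A call takes as long as a camera call. They do not tell look-alikes from the thing itself.
- ctrl.boxes_of(camera, label): "rect" ([left, top, width, height] in pixels, round what is visible of it).
- ctrl.outline_of(camera, label): "mask" (480x640 bool, what is visible of it) and "rect" ([left, top, width, height] in pixels, round what is visible of it).
The state is a dict: "t": time; "q": joint angles; "dq": joint speeds; "effort": joint torques, N m; "tool_pos": TCP position; "tool_rot": TCP orientation; "contact_force": force on the tool from outside, world axes, zero at the start; "wrist_torque": the same for the moment, N m; "opening": finger opening in m.
Only numpy, scipy, OpenCV 4.12 (cv2) and the standard library are available. Lean on these libraries where they do the work, as an engineer would, in place of code of your own. Each camera call takes 0.05 s, during which the arm holds its last target. There are 200 camera calls.

## Working session

There is one attempt and no reset: what is moved stays moved. The work goes in short steps, Python scripts to look and compute and a shell command to move; the robot and the scene stay as the last step left them, time stands still between calls to the robot, and variables do not carry over. Pictures are saved under pics/ and viewed, about 8 in all and at most 12, crops included, and the job is handed in when it is done.

```bash
mkdir -p pics; python3 - <<'E'
from station import ctrl
import cv2,numpy as np
for c in("scene","top"):
    im=ctrl.get_image(c); cv2.imwrite(f"pics/{c}0.png",im[:,:,::-1])
    k=ctrl.calibration(c); R=np.array(k["R"]);print(c,{a:round(k[a],1) for a in("fx","fy","cx","cy")},np.round(R,3).tolist(),np.round(-R.T@np.array(k["t"]),3))
    for l in("lamp","light_bar","charger","mount","socket","eyelet","bolt_tab","bolt","pencil","cup","tin"):
        try: print(l,[(np.round(b["rect"]).tolist(),round(b["conf"],2)) for b in ctrl.boxes_of(c,l)[:3]])
        except Exception as e: print(l,e)
o=ctrl.get_obs();print(o["t"],o["tool_pos"],o["tool_rot"],ctrl.grip_point_offset,o["opening"])
E
```

```text
scene {'fx': 567.1, 'fy': 567.1, 'cx': 324.4, 'cy': 236.9} [[0.812, 0.583, 0.016], [0.476, -0.648, -0.594], [-0.336, 0.49, -0.804]] [ 0.91  -0.775  1.055]
lamp [([428.0, 118.0, 39.0, 52.0], 0.91)]
light_bar [([430.0, 118.0, 36.0, 52.0], 0.7)]
charger [([418.0, 159.0, 44.0, 37.0], 0.82)]
mount [([317.0, 78.0, 62.0, 76.0], 0.97), ([140.0, 340.0, 104.0, 110.0], 0.82), ([188.0, 175.0, 81.0, 81.0], 0.76)]
socket [([331.0, 77.0, 38.0, 57.0], 0.97), ([159.0, 356.0, 59.0, 64.0], 0.95), ([327.0, 211.0, 50.0, 62.0], 0.88)]
eyelet [([327.0, 207.0, 48.0, 62.0], 0.96), ([206.0, 176.0, 43.0, 62.0], 0.88), ([335.0, 82.0, 35.0, 50.0], 0.86)]
bolt_tab [([211.0, 176.0, 30.0, 46.0], 0.78), ([332.0, 210.0, 43.0, 35.0], 0.75), ([165.0, 354.0, 54.0, 35.0], 0.69)]
bolt [([338.0, 79.0, 29.0, 37.0], 0.76), ([179.0, 353.0, 40.0, 32.0], 0.74), ([127.0, 246.0, 42.0, 49.0], 0.69)]
pencil [([360.0, 188.0, 64.0, 34.0], 0.75)]
cup [([335.0, 211.0, 39.0, 33.0], 0.7), ([446.0, 234.0, 50.0, 40.0], 0.65), ([304.0, 208.0, 85.0, 87.0], 0.5)]
tin [([369.0, 313.0, 42.0, 53.0], 0.81), ([358.0, 189.0, 65.0, 30.0], 0.36)]
top
[... 437 characters left out ...]
ocket [([282.0, 200.0, 41.0, 30.0], 0.85), ([124.0, 291.0, 51.0, 38.0], 0.8), ([315.0, 306.0, 47.0, 37.0], 0.79)]
eyelet [([320.0, 308.0, 44.0, 36.0], 0.89), ([123.0, 291.0, 51.0, 33.0], 0.71), ([464.0, 223.0, 43.0, 34.0], 0.61)]
bolt_tab [([464.0, 224.0, 34.0, 26.0], 0.83), ([284.0, 199.0, 36.0, 26.0], 0.82), ([121.0, 304.0, 42.0, 20.0], 0.8)]
bolt [([465.0, 226.0, 31.0, 26.0], 0.93), ([285.0, 200.0, 33.0, 24.0], 0.9), ([126.0, 301.0, 33.0, 22.0], 0.84)]
pencil [([232.0, 185.0, 2.0, 70.0], 0.56)]
cup [([231.0, 112.0, 34.0, 33.0], 0.68)]
tin [([349.0, 124.0, 29.0, 38.0], 0.96)]
1.2 [0.13869681 0.60940402 0.23128709] [ 3.50723825e-01  3.12193003e+00 -2.73550122e-05] 0.0187 0.08573434106963368
```

View pics/scene0.png

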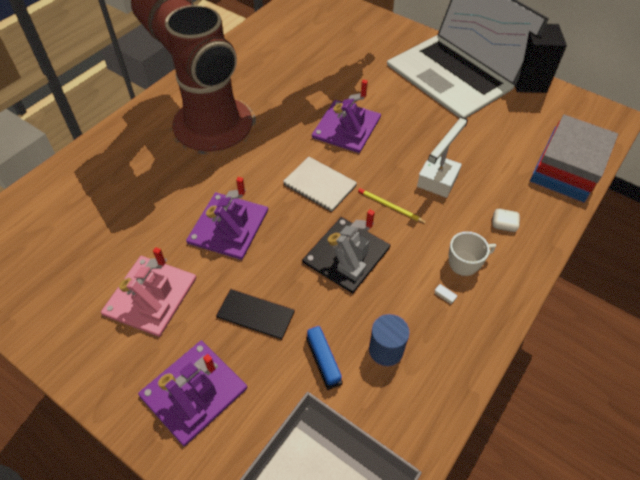

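View pics/top0.png

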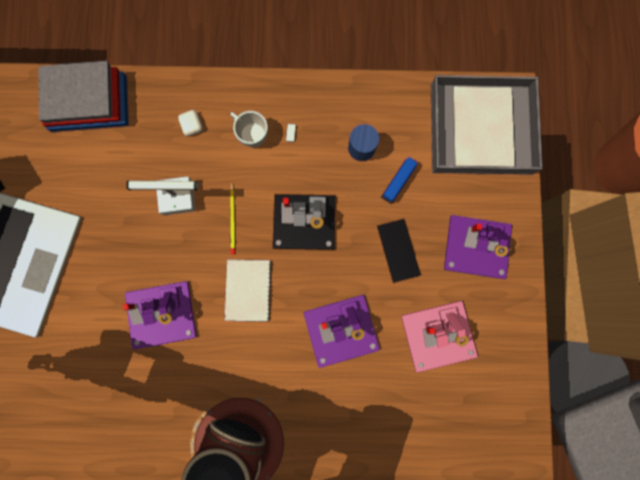

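Black mount: top view foot spans columns 272–336 and rows 194–250, tab at (286,201), eyelet at (316,222). In the scene view the tab is at (370,218). The lamp bar lies along world y at top (161,186) and scene (447,140). Next I fit box models to the masks in both views.

```bash
cat > h.py <<'E'
import cv2,numpy as np
from scipy.optimize import minimize
from station import ctrl
K={c:ctrl.calibration(c) for c in("scene","top")}
def proj(c,P):
    k=K[c];q=np.asarray(P)@np.array(k["R"]).T+np.array(k["t"])
    return np.c_[k["fx"]*q[:,0]/q[:,2]+k["cx"],k["fy"]*q[:,1]/q[:,2]+k["cy"]]
def ray(c,uv,z):
    k=K[c];R=np.array(k["R"]);C=-R.T@np.array(k["t"])
    d=R.T@np.array([(uv[0]-k["cx"])/k["fx"],(uv[1]-k["cy"])/k["fy"],1]);return C+d*(z-C[2])/d[2]
def tri(uvs):
    A=[];b=[]
    for c,uv in uvs.items():
        k=K[c];R=np.array(k["R"]);t=np.array(k["t"])
        for f,m,r,i in((k["fx"],k["cx"],0,uv[0]),(k["fy"],k["cy"],1,uv[1])):
            A.append(f*R[r]-(i-m)*R[2]);b.append(-(f*t[r]-(i-m)*t[2]))
    s=np.linalg.lstsq(np.array(A),np.array(b),rcond=None)[0];return s
def box(x0,x1,y0,y1,z0,z1):return np.array([[x,y,z] for x in(x0,x1) for y in(y0,y1) for z in(z0,z1)])
def place(P,x,y,a):
    c,s=np.cos(a),np.sin(a);return P@np.array([[c,s,0],[-s,c,0],[0,0,1]])+[x,y,0]
S=4
def rast(c,P):
    m=np.zeros((480*S,640*S),np.uint8);h=cv2.convexHull(((proj(c,P)+.5)*S-.5).astype(np.float32));cv2.fillConvexPoly(m,np.round(h).astype(np.int32),1);return m
def fit(P,masks,p0,d=(.008,.008,.06)):
    up={c:cv2.resize(m.astype(np.float32),None,fx=S,fy=S,interpolation=cv2.INTER_LINEAR)>.5 for c,m in masks.items()}
    def f(p):
        v=0
        for c,m in up.items():
            r=rast(c,place(P,*p))>0;v-=(r&m).sum()/(r|m).sum()
        return v
    s=np.array([p0]+[np.array(p0)+np.eye(3)[i]*d[i] for i in range(3)])
    r=minimize(f,p0,method="Nelder-Mead",options=dict(initial_simplex=s,xatol=1e-4,fatol=1e-4));return r.x,-r.fun/len(masks)
def hullmask(m):
    pts=cv2.findNonZero(m.astype(np.uint8));o=np.zeros(m.shape,np.uint8);cv2.fillConvexPoly(o,cv2.convexHull(pts),1);return o
def largest(m):
    n,l,s,_=cv2.connectedComponentsWithStats(m.astype(np.uint8));return l==1+np.argmax(s[1:,4])
E
cat > m1.py <<'E'
from h import *
roi={"top":(262,185,346,260),"scene":(298,200,395,298)}
fm={};red={};bar={};ch={}
for c in roi:
    im=ctrl.get_image(c).astype(int);a,b,x,y=roi[c]
    w=np.zeros((480,640),bool);w[b:y,a:x]=1
    fm[c]=hullmask(largest(w&(im.max(2)<62)))
    red[c]=largest(w&(im[...,0]>130)&(im[...,1]<70)&(im[...,2]<70))
    bar[c]=max(ctrl.outline_of(c,"light_bar"),key=lambda d:d["conf"])["mask"]
    print(c,"foot rect",cv2.boundingRect(fm[c]),"red",red[c].sum(),np.argwhere(red[c]).mean(0)[::-1],"bar",cv2.boundingRect(bar[c].astype(np.uint8)))
foot=box(-.06,.08,-.045,.110,0,.014)
for cs in(("top",),("scene",),("top","scene")):
    print(cs,"mount",fit(foot,{c:fm[c] for c in cs},(.36,-.15,0)),"tab",fit(box(-.007,.007,-.006,.006,.102,.137),{c:red[c] for c in cs},(.40,-.10,0))
     ,"bar",fit(box(-.08,.08,-.009,.009,.133,.151),{c:bar[c] for c in cs},(.4,.2,1.57)))
print("tabtri",tri({c:np.argwhere(red[c]).mean(0)[::-1] for c in red}),"bartri",tri({c:np.argwhere(bar[c]).mean(0)[::-1] for c in bar}))
v=np.hstack([cv2.resize(ctrl.get_image(c)[b:b+75,a:a+97],None,fx=4,fy=4,interpolation=2) for c,(a,b) in {"top":(255,186),"scene":(300,203)}.items()])
cv2.imwrite("pics/z1.png",v[:,:,::-1])
E
python3 m1.py
```

```text
top foot rect (274, 195, 62, 55) red 32 [285.375   200.65625] bar (126, 181, 71, 15)
scene foot rect (303, 247, 86, 47) red 24 [370.54166667 212.83333333] bar (428, 117, 39, 54)
('top',) mount (array([ 0.36, -0.15,  0.  ]), np.float64(-0.0)) tab (array([ 0.4, -0.1,  0. ]), np.float64(-0.0)) bar (array([0.4 , 0.2 , 1.57]), np.float64(-0.0))
('scene',) mount (array([ 0.36, -0.15,  0.  ]), np.float64(-0.0)) tab (array([ 0.4, -0.1,  0. ]), np.float64(-0.0)) bar (array([0.4 , 0.2 , 1.57]), np.float64(-0.0))
('top', 'scene') mount (array([ 0.36, -0.15,  0.  ]), np.float64(-0.0)) tab (array([ 0.4, -0.1,  0. ]), np.float64(-0.0)) bar (array([0.4 , 0.2 , 1.57]), np.float64(-0.0))
tabtri [ 0.56549397 -0.10464307  0.13351077] bartri [0.59421584 0.18247495 0.12707382]
```

View pics/z1.png

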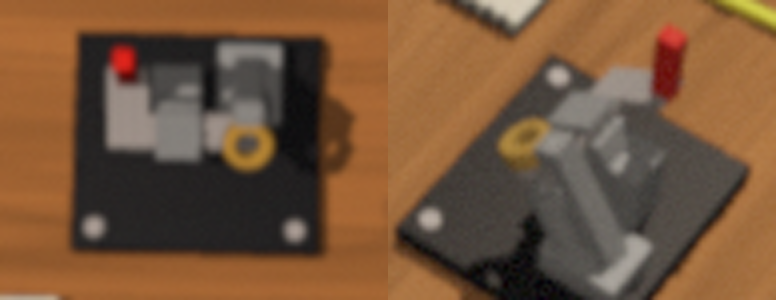

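The crops show the black mount, with its yaw near 0 and its tab and eyelet visible. I'll redo the fits with better initial guesses and thresholds.

```bash
sed -i 's/im.max(2)<62/im.max(2)<(62 if c=="top" else 85)/; s/(im\[...,0\]>130)&(im\[...,1\]<70)&(im\[...,2\]<70)/(im[...,0]>80)\&(im[...,1]<.4*im[...,0])\&(im[...,2]<.45*im[...,0])/; s/(.36,-.15,0)/(.52,-.15,0)/; s/(.40,-.10,0)/(.565,-.105,0)/; s/(.4,.2,1.57)/(.594,.182,1.57)/' m1.py; sed -i '/^v=/,$d' m1.py
cat >> m1.py <<'E'
cand=ctrl.outline_of("scene","charger")
c=cand[0]["mask"];print("charger scene",cand[0]["rect"],fit(box(-.04,.04,-.04,.04,0,.044),{"scene":hullmask(c)},(.59,.182,0)))
c=ctrl.outline_of("top","charger")
for k in c[:2]:
  if k["rect"][0]<200: print("charger top",k["rect"],fit(box(-.04,.04,-.04,.04,0,.044),{"top":hullmask(k["mask"])},(.59,.182,0)))
# brass ring in top
im=ctrl.get_image("top").astype(int);w=np.zeros((480,640),bool);w[212:235,305:330]=1
r=w&(im[...,0]>110)&(im[...,2]<.6*im[...,0])&(im[...,1]>.6*im[...,0]);
p=np.argwhere(r)[:,::-1];print("ring top",p.mean(0),p.min(0),p.max(0),ray("top",p.mean(0),.0926))
E
python3 m1.py
```

```text
top foot rect (274, 195, 62, 55) red 48 [285.4375     200.52083333] bar (126, 181, 72, 16)
scene foot rect (302, 218, 88, 76) red 93 [369.61290323 217.94623656] bar (428, 117, 40, 53)
('top',) mount (array([ 0.52676205, -0.17921887,  0.01139711]), np.float64(0.9533630353549871)) tab (array([ 0.56749086, -0.10428437,  0.0676808 ]), np.float64(0.8301245753114382)) bar (array([0.59357696, 0.1762363 , 1.56488587]), np.float64(0.82591197122795))
('scene',) mount (array([ 0.52902052, -0.17811101,  0.01847619]), np.float64(0.9582206336939721)) tab (array([ 0.56593511, -0.10723731,  0.0639772 ]), np.float64(0.702434177844014)) bar (array([0.59454836, 0.17928154, 1.58825986]), np.float64(0.791407347922104))
('top', 'scene') mount (array([ 0.52830766, -0.17765297, -0.00296936]), np.float64(0.9543275889154524)) tab (array([ 0.56713615, -0.10537172,  0.01467828]), np.float64(0.7214626791182392)) bar (array([0.5939193 , 0.17935395, 1.58175527]), np.float64(0.8004528607863299))
tabtri [ 0.56717879 -0.1052135   0.1186889 ] bartri [0.59421039 0.17902918 0.13306472]
charger scene [416.0, 156.3, 47.2, 40.4] (array([0.59531531, 0.17767957, 0.12987806]), np.float64(0.9302057850050367))
charger top [155.1, 177.8, 36.9, 38.4] (array([0.59213716, 0.1763837 , 0.19992912]), np.float64(0.8935893106941296))
ring top [316.43298969 222.25773196] [310 217] [322 227] [ 0.52282987 -0.17672768  0.0926    ]
```

```bash
cat > go.py <<'E'
# usage: go.py x y z yaw_deg(of tool y, mod 180)
import sys,numpy as np
from scipy.spatial.transform import Rotation as Ro
from station import ctrl
o=ctrl.get_obs();R=Ro.from_rotvec(o["tool_rot"]).as_matrix();p=np.array(o["tool_pos"])
print("t",round(o["t"],2),"pos",np.round(p,4),"yaw_y",round(np.degrees(np.arctan2(R[1,1],R[0,1])),2),"tilt",np.round(R[:,2],3),"q6",round(o["q"][5],2),"F",np.round(o["contact_force"],1),"open",round(o["opening"],4))
for a in sys.argv[1:]:
    x,y,z,w=map(float,a.split(","))
    e=(np.radians(w)-np.arctan2(R[1,1],R[0,1])+np.pi/2)%np.pi-np.pi/2
    print("shift",np.round(R.T@(np.array([x,y,z])-p)*1000,1),"turn",round(-e,3))
E
python3 go.py .567,-.105,.231,90.5
```

```text
t 1.85 pos [0.1387 0.6094 0.2313] yaw_y 77.17 tilt [-0.  0. -1.] q6 -0.12 F [ 0.5 -0.1  0.5] open 0.0854
shift [-5.762e+02 -6.015e+02  3.000e-01] turn -0.233
```

```bash
python3 -m creep '[[130,-576,-601,0,-0.233],[130,-576,-601,0,-0.233],[130,-576,-601,0,-0.233],[130,-576,-601,0,-0.233],[130,-576,-601,0,-0.233],[130,-576,-601,0,-0.233],[130,-576,-601,0,-0.233],[130,-576,-601,0,-0.233],[130,-576,-601,0,-0.233],[130,-576,-601,0,-0.233],[130,-576,-601,0,-0.233],[130,-576,-601,0,-0.233]]' 30; python3 go.py .567,-.105,.231,90.5
```

```text
t: 2.85
tool_pos: [0.3966, 0.1788, 0.2317]
tool_rot: [-0.015, 3.14, 0.001]
contact_force: [0.8, 0.8, -0.1]
opening: 0.0424
t 2.85 pos [0.3966 0.1788 0.2317] yaw_y 90.53 tilt [ 0.001  0.    -1.   ] q6 -1.33 F [ 0.8  0.8 -0.1] open 0.0424
shift [-167.8 -285.4    0.9] turn 0.001
```

```bash
python3 -m creep '[[130,-168,-285,0,0],[130,-168,-285,0,0],[130,-168,-285,0,0],[130,-168,-285,0,0],[130,-168,-285,0,0],[130,-168,-285,0,0],[130,-168,-285,0,0],[130,-168,-285,0,0],[130,-168,-285,0,0],[130,-168,-285,60,0],[130,-168,-285,60,0],[130,-168,-285,60,0]]'; python3 go.py .567,-.105,.112,90.5; python3 - <<'E'
from h import *
v=[]
for c in("scene","top"):
    im=ctrl.get_image(c);u,w=proj(c,[[.567,-.105,.13]])[0].astype(int);v.append(cv2.resize(im[w-65:w+65,u-65:u+65],None,fx=3,fy=3,interpolation=2))
cv2.imwrite("pics/z2.png",np.hstack(v)[:,:,::-1])
E
```

```text
t: 3.85
tool_pos: [0.5632, -0.102, 0.1654]
tool_rot: [0.014, -3.132, -0.005]
contact_force: [-0.0, 0.4, -0.6]
opening: 0.0417
t 3.85 pos [ 0.5632 -0.102   0.1654] yaw_y 90.49 tilt [-0.01   0.003 -1.   ] q6 -1.89 F [-0.   0.4 -0.6] open 0.0417
shift [-4.3 -3.2 53.3] turn -0.0
```

View pics/z2.png

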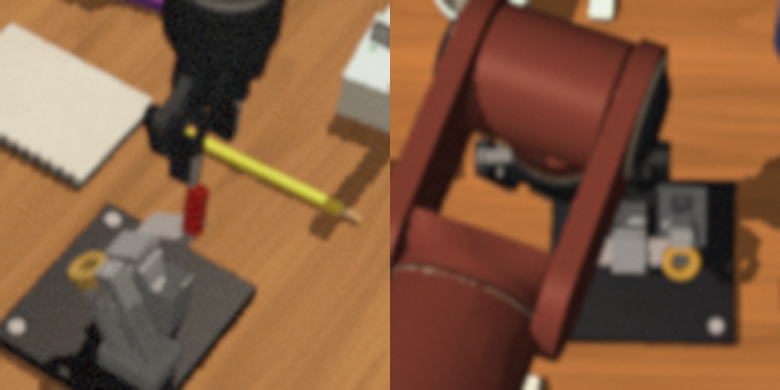

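The gripper is above the red tab: the scene crop shows the tab at (195,210), directly under the fingers. I'll settle first, then descend.

```bash
python3 -m creep '[[130,0,0,0,0],[130,0,0,0,0],[130,0,0,0,0]]'; python3 go.py .567,-.105,.110,90.5
```

```text
t: 4.2
tool_pos: [0.5677, -0.1029, 0.1736]
tool_rot: [-0.015, 3.138, -0.002]
contact_force: [0.4, 1.0, 0.3]
opening: 0.0419
t 4.2 pos [ 0.5677 -0.1029  0.1736] yaw_y 90.55 tilt [ 0.004 -0.001 -1.   ] q6 -1.89 F [0.4 1.  0.3] open 0.0419
shift [ 0.9 -2.  63.6] turn 0.001
```

```bash
python3 -m creep '[[130,1,-2,20,0],[130,1,-2,40,0],[130,1,-2,60,0],[130,1,-2,62,0],[130,1,-2,62,0],[230,1,-2,62,0],[230,1,-2,62,0],[230,1,-2,62,0],[230,1,-2,62,0],[230,1,-2,62,0],[230,1,-2,62,0]]' 30; python3 go.py .567,-.075,.110,90.5
```

```text
t: 5.12
tool_pos: [0.5669, -0.1051, 0.1115]
tool_rot: [-0.014, 3.138, -0.001]
contact_force: [-0.4, 1.7, 6.1]
opening: 0.0112
t 5.12 pos [ 0.5669 -0.1051  0.1115] yaw_y 90.51 tilt [ 0.003 -0.001 -1.   ] q6 -1.89 F [-0.4  1.7  6.1] open 0.0112
shift [-0.4 30.1  1.5] turn 0.0
```

```bash
python3 -m creep '[[230,0,5,-1,0],[230,0,10,-1,0],[230,0,15,-1,0],[230,0,20,-1,0],[230,0,25,-1,0],[230,0,29,-1,0],[230,0,31,-1,0],[230,0,31,-1,0],[230,0,31,-1,0]]'; python3 go.py .567,-.075,.110,90.5
```

```text
t: 5.87
tool_pos: [0.5669, -0.0768, 0.1115]
tool_rot: [-0.015, 3.137, -0.012]
contact_force: [5.3, -12.9, 1.4]
opening: 0.0113
t 5.87 pos [ 0.5669 -0.0768  0.1115] yaw_y 90.54 tilt [ 0.004 -0.007 -1.   ] q6 -1.84 F [  5.3 -12.9   1.4] open 0.0113
shift [-0.1  1.8  1.5] turn 0.001
```

```bash
python3 -m creep '[[130,0,0,0,0],[130,0,0,0,0],[130,0,0,0,0],[130,0,0,-40,0],[130,0,0,-80,0],[130,0,0,-120,0],[130,0,0,-120,0],[130,0,0,-120,0]]'; python3 go.py .594,.179,.231,0.6; python3 - <<'E'
from h import *
im=ctrl.get_image("scene").astype(int);w=np.zeros((480,640),bool);w[185:260,340:420]=1
r=largest(w&(im[...,0]>80)&(im[...,1]<.4*im[...,0])&(im[...,2]<.45*im[...,0]))
print(r.sum(),np.argwhere(r).mean(0)[::-1],fit(box(-.007,.007,-.006,.006,.102,.137),{"scene":r},(.567,-.077,0)))
E
```

```text
t: 6.53
tool_pos: [0.5665, -0.0735, 0.2337]
tool_rot: [-0.016, 3.136, -0.002]
contact_force: [-0.3, 0.7, -0.7]
opening: 0.042
t 6.53 pos [ 0.5665 -0.0735  0.2337] yaw_y 90.57 tilt [ 0.005 -0.001 -1.   ] q6 -1.84 F [-0.3  0.7 -0.7] open 0.042
shift [-30.  252.3   2.5] turn 1.57
94 [376.80851064 209.64893617] (array([ 0.56617189, -0.07972506,  0.10618125]), np.float64(0.716751269035533))
```

```bash
python3 -m creep '[[75,-30,30,0,0.12],[75,-30,60,0,0.24],[75,-30,90,0,0.37],[75,-30,120,0,0.5],[75,-30,150,0,0.62],[75,-30,180,0,0.75],[75,-30,210,0,0.87],[75,-30,240,0,1.0],[75,-30,252,0,1.12],[75,-30,252,0,1.24],[75,-30,252,0,1.36],[75,-30,252,0,1.48]]';python3 -m creep '[[75,0,0,0,0.09],[75,0,0,0,0.09],[75,0,0,0,0.09]]'; python3 go.py .594,.179,.123,0.6
```

```text
t: 7.58
tool_pos: [0.591, 0.179, 0.2265]
tool_rot: [-2.11, -2.322, 0.008]
contact_force: [-0.2, -1.3, -0.4]
opening: 0.0603
t: 7.83
tool_pos: [0.5916, 0.1785, 0.2276]
tool_rot: [-2.205, -2.234, 0.006]
contact_force: [0.1, -0.4, -0.3]
opening: 0.0603
t 7.83 pos [0.5916 0.1785 0.2276] yaw_y 0.73 tilt [-0.005 -0.001 -1.   ] q6 0.16 F [ 0.1 -0.4 -0.3] open 0.0603
shift [  0.6   2.9 104.6] turn 0.002
```

```bash
python3 -m creep '[[75,0,2,30,0],[75,0,2,60,0],[75,0,2,90,0],[75,0,2,103,0],[75,0,2,103,0],[75,0,2,103,0],[210,0,2,103,0],[210,0,2,103,0],[210,0,2,103,0],[210,0,2,103,0],[210,0,2,103,0],[210,0,2,103,0]]' 20; python3 go.py .594,.179,.123,0.6; python3 - <<'E'
from h import *
v=[]
for c in("scene","top"):
    im=ctrl.get_image(c);u,w=proj(c,[[.594,.179,.1]])[0].astype(int);v.append(cv2.resize(im[w-65:w+65,u-65:u+65],None,fx=3,fy=3,interpolation=2))
cv2.imwrite("pics/z3.png",np.hstack(v)[:,:,::-1])
E
```

```text
t: 8.83
tool_pos: [0.5959, 0.1787, 0.1295]
tool_rot: [2.209, 2.232, 0.003]
contact_force: [-1.3, 0.6, 6.9]
opening: 0.0177
t 8.83 pos [0.5959 0.1787 0.1295] yaw_y 0.58 tilt [ 0.002  0.001 -1.   ] q6 0.16 F [-1.3  0.6  6.9] open 0.0177
shift [ 0.3 -1.9  6.5] turn -0.0
```

View pics/z3.png

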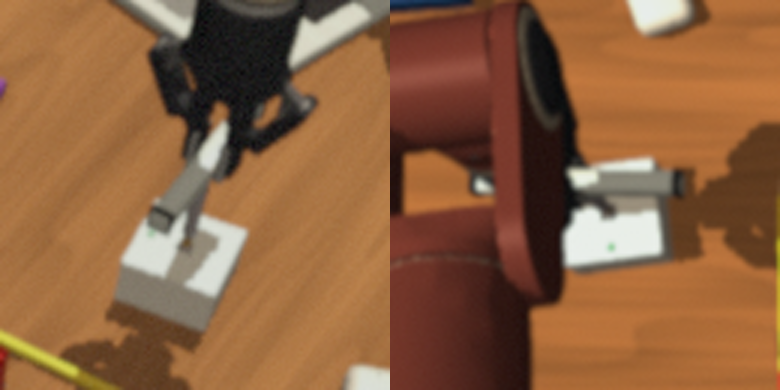

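The lamp is gripped, with an opening of 17.7 mm. The tool can only point down, so I need a way to tilt the lamp 30°. I'll raise it until the tip sits about 5 mm deep in the charger hole, then pivot the bar inside the light grip using the hole rim. The opening then shows the tilt: 18(cosθ+sinθ), which is 24.6 mm at 30°.

```bash
python3 -m creep '[[210,0,0,-10,0],[210,0,0,-20,0],[210,0,0,-30,0],[210,0,0,-31,0],[210,0,0,-31,0],[210,0,0,-31,0],[210,0,0,-31,0]]'; python3 go.py;python3 - <<'E'
from h import *
im=ctrl.get_image("scene");u,w=proj("scene",[[.594,.179,.1]])[0].astype(int);cv2.imwrite("pics/z4.png",cv2.resize(im[w-65:w+65,u-65:u+65],None,fx=4,fy=4,interpolation=2)[:,:,::-1])
E
```

```text
t: 9.52
tool_pos: [0.5945, 0.1784, 0.1575]
tool_rot: [-2.21, -2.232, 0.002]
contact_force: [0.3, -0.4, -1.9]
opening: 0.0174
t 9.52 pos [0.5945 0.1784 0.1575] yaw_y 0.57 tilt [-0.001 -0.    -1.   ] q6 0.16 F [ 0.3 -0.4 -1.9] open 0.0174
```

View pics/z4.png

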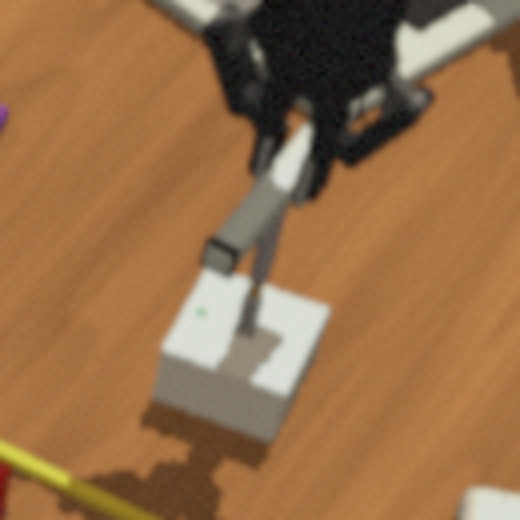

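The lamp has risen 28 mm. The picture shows the waist just above the hole at (247,332), so the tip is about 8 mm deep. I'll raise it 3 mm more while pivoting.

```bash
python3 -m creep '[[210,0,0,-3,0],[210,0,-6,-3,0],[210,0,-13,-2,0],[210,0,-19,-1,0],[210,0,-26,0,0],[210,0,-32,1,0],[210,0,-38,3,0],[210,0,-44,5,0],[210,0,-50,7,0],[210,0,-50,7,0],[210,0,-50,7,0]]'; python3 go.py;python3 - <<'E'
from h import *
im=ctrl.get_image("scene");u,w=proj("scene",[[.57,.179,.1]])[0].astype(int);cv2.imwrite("pics/z5.png",cv2.resize(im[w-65:w+65,u-65:u+65],None,fx=4,fy=4,interpolation=2)[:,:,::-1])
E
```

```text
t: 10.48
tool_pos: [0.5526, 0.1785, 0.1588]
tool_rot: [2.199, 2.222, 0.029]
contact_force: [11.9, 0.1, 7.6]
opening: 0.0178
t 10.48 pos [0.5526 0.1785 0.1588] yaw_y 0.58 tilt [ 0.024  0.002 -1.   ] q6 0.18 F [11.9  0.1  7.6] open 0.0178
```

View pics/z5.png

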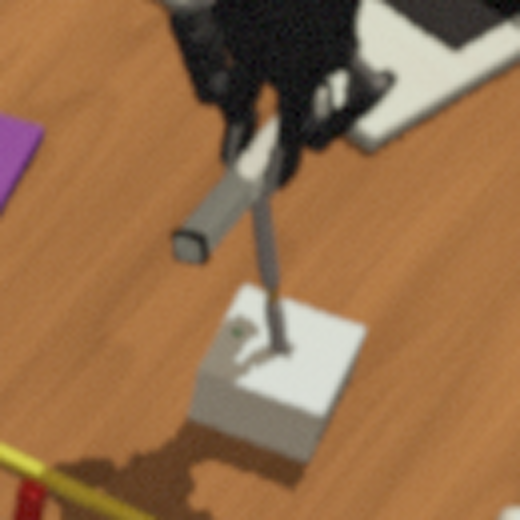

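The opening stays at 17.8 mm, so the pads turn with the bar, and Fx is 12 N. The lamp leans about 18° with its tip still in the hole, seen at (280,348). I'll loosen to about 26 mm so the bar can turn within the caging fingers, lean it to about 31°, then grip again.

```bash
python3 -m creep '[[178,0,0,0,0],[178,0,0,0,0],[178,0,0,0,0],[178,0,-4,1,0],[178,0,-8,3,0],[178,0,-12,5,0],[178,0,-16,7,0],[178,0,-20,9,0],[178,0,-20,9,0],[178,0,-20,9,0],[178,0,-20,9,0]]'; python3 go.py;python3 - <<'E'
from h import *
im=ctrl.get_image("scene");u,w=proj("scene",[[.56,.179,.1]])[0].astype(int);cv2.imwrite("pics/z6.png",cv2.resize(im[w-65:w+65,u-65:u+65],None,fx=4,fy=4,interpolation=2)[:,:,::-1])
E
```

```text
t: 11.45
tool_pos: [0.5252, 0.1778, 0.1426]
tool_rot: [2.21, 2.232, 0.001]
contact_force: [3.5, 0.7, 1.9]
opening: 0.0256
t 11.45 pos [0.5252 0.1778 0.1426] yaw_y 0.57 tilt [ 0.001  0.    -1.   ] q6 0.18 F [3.5 0.7 1.9] open 0.0256
```

View pics/z6.png

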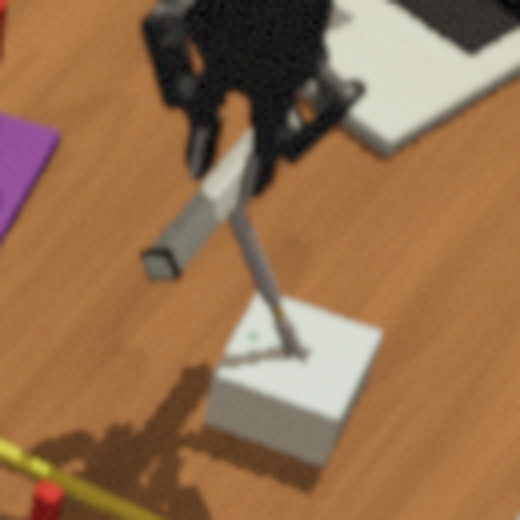

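The lamp now leans about 30° in the loose fingers, with its tip still in the hole. I'll grip and lift along the lean.

```bash
python3 -m creep '[[215,0,0,0,0],[215,0,0,0,0],[215,0,0,0,0],[215,0,0,0,0],[215,0,0,0,0],[215,0,-5,-9,0],[215,0,-10,-18,0],[215,0,-15,-27,0],[215,0,-20,-36,0],[215,0,-20,-76,0],[215,0,-20,-76,0],[215,0,-20,-76,0]]' 20; python3 go.py;python3 - <<'E'
from h import *
im=ctrl.get_image("scene");u,w=proj("scene",[[.54,.179,.13]])[0].astype(int);cv2.imwrite("pics/z7.png",cv2.resize(im[w-65:w+65,u-65:u+65],None,fx=4,fy=4,interpolation=2)[:,:,::-1])
E
```

```text
t: 12.5
tool_pos: [0.5058, 0.1779, 0.2216]
tool_rot: [2.208, 2.231, 0.006]
contact_force: [-0.2, -1.4, -0.6]
opening: 0.0132
t 12.5 pos [0.5058 0.1779 0.2216] yaw_y 0.59 tilt [ 0.005  0.001 -1.   ] q6 0.19 F [-0.2 -1.4 -0.6] open 0.0132
```

View pics/z7.png

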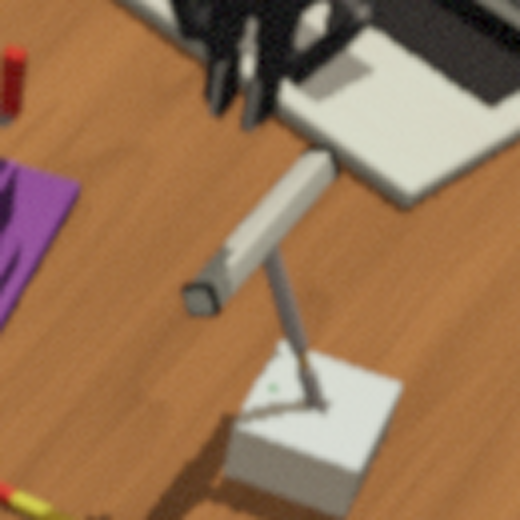

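The gripper slipped off the top of the bar. The lamp stays leaning in the hole by itself, with its bar centre near (265,230) in the crop. That gives a static tilted lamp to grip lower, so I'll measure its pose.

```bash
python3 -m creep '[[120,0,-40,-40,0],[120,0,-80,-60,0],[120,0,-80,-60,0],[120,0,-80,-60,0]]' | head -2; cat > m2.py <<'E'
from h import *
from scipy.optimize import differential_evolution
bm={}
for c in("scene","top"):
    ctrl.get_image(c);d=ctrl.outline_of(c,"light_bar")
    if d: bm[c]=d[0]["mask"];print(c,d[0]["conf"],d[0]["rect"],bm[c].sum())
lm=ctrl.outline_of("scene","lamp");print(lm[0]["conf"],lm[0]["rect"])
up={c:cv2.resize(m.astype(np.float32),None,fx=S,fy=S)>.5 for c,m in bm.items()}
Bx=box(-.08,.08,-.009,.009,-.009,.009)
def pose(p):
    th,L,ps,hy=p;c,s=np.cos(th),np.sin(th)
    Z=np.array([-s,0,c]);X0=np.array([0,1,0]);Y0=np.cross(Z,X0)
    X=np.cos(ps)*X0+np.sin(ps)*Y0;Y=np.cross(Z,X)
    return np.array([.5945,hy,.044])+L*Z,np.c_[X,Y,Z]
def f(p,cs):
    C,R=pose(p);v=0
    for c in cs:
        r=rast(c,Bx@R.T+C)>0;m=up[c];v-=(r&m).sum()/(r|m).sum()
    return v
for cs in(list(up),["scene"]):
    r=differential_evolution(f,[(0,.9),(.09,.15),(-.3,.3),(.168,.188)],args=(cs,),popsize=8,maxiter=25,seed=1,polish=False)
    print(cs,"tilt",np.degrees(r.x[0]),"L",r.x[1],"twist deg",np.degrees(r.x[2]),"hy",r.x[3],"iou",-r.fun/len(cs),"centre",pose(r.x)[0])
E
python3 m2.py; python3 go.py
```

```text
t: 12.88
tool_pos: [0.4235, 0.1771, 0.2801]
scene 0.58 [411.1, 106.1, 39.7, 67.4] 775
top 0.6 [124.1, 193.7, 73.7, 23.2] 707
0.43 [348.3, 199.9, 35.0, 39.9]
['scene', 'top'] tilt 29.73487198748864 L 0.122730218523679 twist deg 2.6228301566781376 hy 0.18195648976507683 iou 0.6787712035447162 centre [0.53362738 0.18195649 0.15057031]
['scene'] tilt 26.857319328427376 L 0.12812681973188308 twist deg 2.8038637395744046 hy 0.17983027248343716 iou 0.6123591367754291 centre [0.53661611 0.17983027 0.15830633]
t 13.13 pos [0.4248 0.1765 0.2763] yaw_y 0.55 tilt [-0.003 -0.001 -1.   ] q6 0.22 F [0.7 0.4 0.4] open 0.0446
```

The pose fits agree on a tilt of about 28–30° and a bar centre near (.534,.180,.155). Under a tilted bar the +x finger hits the mast at mid-length. So I'll grip 24 mm to the -y side of the mast, and lower.

```bash
python3 -m creep '[[120,-20,40,0,0],[120,-20,80,0,0],[120,-20,109,0,0],[120,-20,109,40,0],[120,-20,109,60,0],[120,-20,109,60,0],[120,-20,109,60,0],[120,-20,109,60,0]]' ; python3 go.py .534,.156,.133,0.6
```

```text
t: 13.8
tool_pos: [0.5347, 0.1579, 0.219]
tool_rot: [2.21, 2.232, 0.001]
contact_force: [0.8, 0.5, 0.9]
opening: 0.0452
t 13.8 pos [0.5347 0.1579 0.219 ] yaw_y 0.57 tilt [ 0.001  0.    -1.   ] q6 0.14 F [0.8 0.5 0.9] open 0.0452
shift [-1.9 -0.8 86. ] turn -0.001
```

```bash
python3 -m creep '[[120,-2,-1,30,0],[120,-2,-1,60,0],[120,-2,-1,80,0],[120,-2,-1,86,0],[120,-2,-1,86,0],[120,-2,-1,86,0]]'; python3 -m creep '[[190,0,0,0,0],[190,0,0,0,0],[200,0,0,0,0],[200,0,0,0,0],[215,0,0,0,0],[215,0,0,0,0],[215,0,0,0,0]]' 40; python3 go.py;  python3 - <<'E'
from h import *
im=ctrl.get_image("scene");u,w=proj("scene",[[.54,.179,.13]])[0].astype(int);cv2.imwrite("pics/z8.png",cv2.resize(im[w-65:w+65,u-65:u+65],None,fx=4,fy=4,interpolation=2)[:,:,::-1])
E
```

```text
t: 14.3
tool_pos: [0.5345, 0.1561, 0.1346]
tool_rot: [2.209, 2.231, 0.004]
contact_force: [1.0, -0.5, -0.4]
opening: 0.0449
t: 14.88
tool_pos: [0.5348, 0.1559, 0.1353]
tool_rot: [2.208, 2.23, 0.005]
contact_force: [-1.9, -0.9, 5.6]
opening: 0.022
t 14.88 pos [0.5348 0.1559 0.1353] yaw_y 0.57 tilt [ 0.004  0.    -1.   ] q6 0.14 F [-1.9 -0.9  5.6] open 0.022
```

View pics/z8.png

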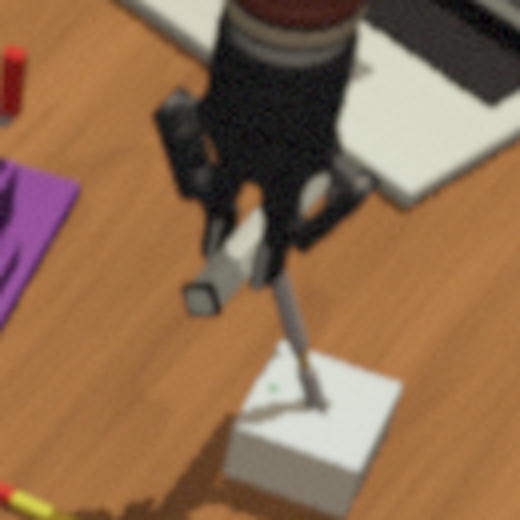

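The bar is gripped at an opening of 22 mm and still tilted, with the same lean in the crop. I'll lift along the axis.

```bash
python3 -m creep '[[225,0,-3,-5,0],[225,0,-6,-10,0],[225,0,-9,-16,0],[225,0,-15,-26,0],[225,0,-15,-50,0],[225,0,-15,-90,0],[225,0,-15,-100,0],[225,0,-15,-100,0],[225,0,-15,-100,0]]' 40; python3 go.py; cat > m3.py <<'E'
from h import *
from scipy.optimize import differential_evolution
# fit lamp pose in hand: bar box + mast, scene/top lamp mask, tilt+twist+centre
import sys
x,y,z=map(float,sys.argv[1].split(","))
bm={}
for c in("scene","top"):
    ctrl.get_image(c)
    for d in ctrl.outline_of(c,"lamp")+ctrl.outline_of(c,"light_bar"):
        print(c,round(d["conf"],2),np.round(d["rect"]),d["mask"].sum())
print({c:proj(c,[[x,y,z]])[0].round() for c in K})
E
python3 m3.py .52,.18,.25
```

```text
t: 15.68
tool_pos: [0.5176, 0.1557, 0.2323]
tool_rot: [-2.21, -2.233, 0.0]
contact_force: [-0.1, 0.5, -3.9]
opening: 0.0219
t 15.68 pos [0.5176 0.1557 0.2323] yaw_y 0.58 tilt [-0. -0. -1.] q6 0.14 F [-0.1  0.5 -3.9] open 0.0219
scene 0.57 [405.  70.  40.  72.] 524
scene 0.6 [409.  78.  36.  66.] 483
scene 0.3 [328. 203.  58.  69.] 1126
top 0.59 [105. 194.  76.  25.] 398
top 0.78 [107. 193.  80.  23.] 413
{'scene': array([428.,  89.]), 'top': array([144., 209.])}
```

```bash
python3 - <<'E'
from h import *
C=np.array([.517,.180,.252]);v=[]
for c,(dx,dy) in {"scene":(5,15),"top":(0,0)}.items():
    im=ctrl.get_image(c);u,w=(proj(c,[C])[0]+[dx,dy]).astype(int)
    a=cv2.resize(im[w-50:w+50,u-50:u+50],None,fx=4,fy=4,interpolation=2)
    for th,col in((20,(255,0,0)),(25,(0,255,0)),(30,(0,0,255))):
        t=np.radians(th);P=[C-s*np.array([-np.sin(t),0,np.cos(t)]) for s in np.linspace(.02,.134,24)]
        for q in (proj(c,P)-[u-50,w-50]+.5)*4: cv2.circle(a,tuple(np.round(q).astype(int)),1,col,-1)
    v.append(a)
cv2.imwrite("pics/z9.png",np.hstack(v)[:,:,::-1])
E
```

```text
(no output)
```

View pics/z9.png

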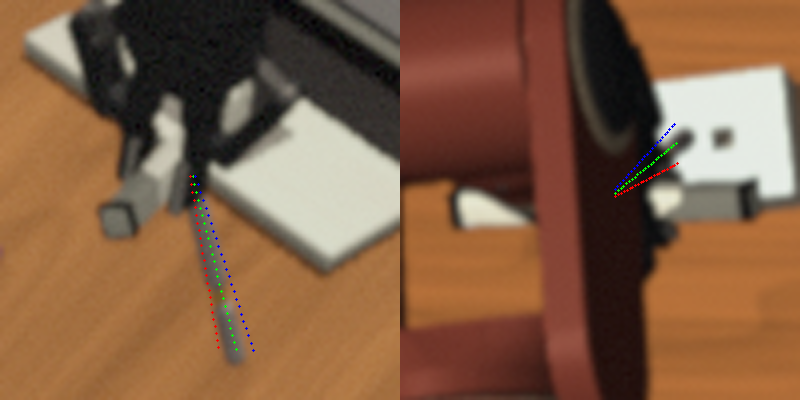

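The mast shows in both views: tip at (235,360) in the scene crop and (287,141) in the top crop, close to the 25° line. I'll triangulate the tip.

```bash
python3 - <<'E'
from h import *
C=np.array([.517,.180,.252])
us=(proj("scene",[C])[0]+[5,15]).astype(int)-50;ut=proj("top",[C])[0].astype(int)-50
s=us+np.array([234,358])/4-.4;t=ut+np.array([287,141])/4-.4
T=tri({"scene":s,"top":t});print("tip",T,proj("scene",[T])[0]-s,proj("top",[T])[0]-t)
d=T-[.517,.180,.252];print("len from C",np.linalg.norm(d),"tilt",np.degrees(np.arctan2(d[0],-d[2])),"roll",np.degrees(np.arctan2(d[1],-d[2])))
# bar ends, centre of end faces
e1=us+np.array([118,220])/4-.4
print("y-end ray at z .25",ray("scene",e1,.25),"expected",[.517,.10,.25],proj("scene",[[.517,.1,.252]])[0]-us)
E
python3 go.py
```

```text
tip [0.57568955 0.17433131 0.12868231] [-0.21575477  0.04726043] [-0.14116549 -0.20004311]
len from C 0.13668887549920364 tilt 25.45078373264813 roll -2.6319314885753715
y-end ray at z .25 [0.51892972 0.10593836 0.25      ] expected [0.517, 0.1, 0.25] [27.02655222 54.9996273 ]
t 16.08 pos [0.5177 0.1556 0.2311] yaw_y 0.57 tilt [-0.002 -0.    -1.   ] q6 0.14 F [ 0.3 -0.2 -2.4] open 0.0215
```

Tip at (.576,.174,.129), tilt about 25.5°, and the length checks at 137 mm against 134. I'll carry it over the eyelet, 30 mm higher.

```bash
python3 -m creep '[[225,0,0,-30,0],[225,-20,-5,-30,0],[225,-50,-10,-30,0],[225,-85,-20,-30,0],[225,-125,-30,-30,0],[225,-165,-40,-30,0],[225,-205,-50,-30,0],[225,-245,-62,-30,0],[225,-285,-62,-30,0],[225,-315,-62,-30,0],[225,-338,-62,-30,0],[225,-351,-62,-30,0]]'; python3 -m creep '[[225,0,0,0,0],[225,0,0,0,0],[225,0,0,0,0],[225,0,0,0,0]]'; python3 go.py .459,-.1957,.206,.57; python3 - <<'E'
from h import *
C=np.array([.51,-.177,.13]);v=[]
for c in("scene","top"):
    im=ctrl.get_image(c);u,w=proj(c,[C])[0].astype(int)
    a=cv2.resize(im[w-40:w+40,u-40:u+40],None,fx=5,fy=5,interpolation=2)
    P=np.array([.523,-.1775,.0926])+np.outer(np.linspace(0,.04,9),[-.5,0,.866])
    for q in (proj(c,P)-[u-40,w-40]+.5)*5: cv2.circle(a,tuple(np.round(q).astype(int)),1,(0,0,255),-1)
    print(c,u-40,w-40);v.append(a)
cv2.imwrite("pics/z10.png",np.hstack(v)[:,:,::-1])
E
```

```text
t: 17.08
tool_pos: [0.4592, -0.1984, 0.2621]
tool_rot: [2.213, 2.229, -0.001]
contact_force: [-0.2, -0.2, -2.4]
opening: 0.0219
t: 17.42
tool_pos: [0.4599, -0.1946, 0.2622]
tool_rot: [-2.208, -2.234, -0.001]
contact_force: [-0.1, 0.8, -2.5]
opening: 0.0217
t 17.42 pos [ 0.4599 -0.1946  0.2622] yaw_y 0.67 tilt [-0.  0. -1.] q6 -0.56 F [-0.1  0.8 -2.5] open 0.0217
shift [-1.1 -0.9 56.2] turn 0.002
scene 288 183
top 276 185
```

View pics/z10.png

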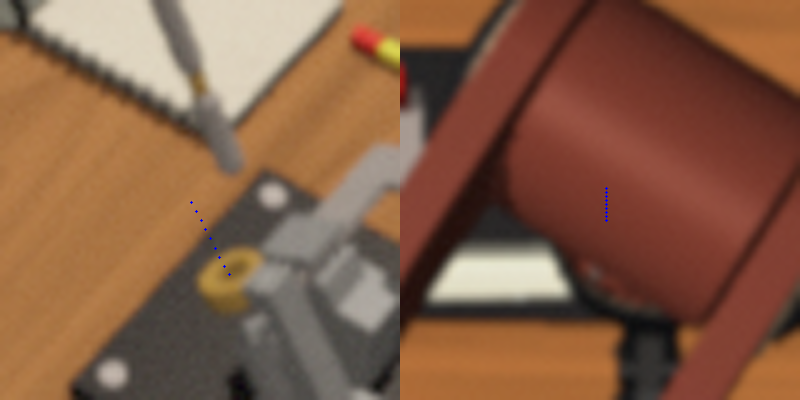

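The scene crop shows the eyelet hole at (231,275), matching my projected mouth centre, and the mast tip at (231,168). I've used all 12 views, so from here I go by numbers. First I check the tip's ray against its expected position.

```bash
python3 - <<'E'
from h import *
s=np.array([288,183])+np.array([231,167])/5-.4
for z in(.155,.1597,.165): print(z,ray("scene",s,z))
print("waist 45mm", ray("scene",np.array([288,183])+np.array([201,88])/5-.4,.1597+.045*.9))
# mast centre line from scene: gray pixels per row
im=ctrl.get_image("scene")[183:263,288:368].astype(int)
sat=im.max(2)-im.min(2)
for r in range(4,36,3):
    m=np.where((sat[r]<28)&(im[r].max(1)<150)&(np.arange(80)<52)&(np.arange(80)>26))[0];print(r,m.min() if len(m) else None,m.max() if len(m) else None,end="; ")
E
```

```text
0.155 [ 0.51800307 -0.17135206  0.155     ]
0.1597 [ 0.52004803 -0.17450218  0.1597    ]
0.165 [ 0.52235404 -0.17805445  0.165     ]
waist 45mm [ 0.50528471 -0.17610193  0.2002    ]
4 32 36; 7 33 37; 10 34 38; 13 36 39; 16 None None; 19 27 51; 22 33 48; 25 38 46; 28 42 46; 31 44 47; 34 None None;
```

```bash
python3 -m creep '[[225,-2,1,20,0],[225,-2,1,40,0],[225,-2,1,55,0],[225,-2,1,60,0],[225,-2,1,60,0],[225,-2,1,60,0],[225,-2,1,60,0]]'; python3 go.py; python3 - <<'E'
from h import *
im=ctrl.get_image("scene")
E=np.array([.523,-.1775,.0926]);u,w=proj("scene",[E])[0];print("E px",u,w)
a,b=int(u)-22,int(w)-26
c=im[b:b+40,a:a+44].astype(int);s=c.max(2)-c.min(2)
# chars: G gray mast/metal, y brass, # dark, . wood
for r in c:
    print("".join("y" if p[0]>p[2]*1.7 and p[1]>.62*p[0] and p[0]>70 else "." if p[0]>p[2]*1.5 and p[0]>60 else "#" if p.max()<70 else "g" if p.max()<125 else "G" if p.max()<160 else "W" for p in r))
print(a,b)
E
```

```text
t: 18.15
tool_pos: [0.4615, -0.1982, 0.2039]
tool_rot: [2.208, 2.231, 0.001]
contact_force: [-0.4, -0.3, -2.9]
opening: 0.0217
t 18.15 pos [ 0.4615 -0.1982  0.2039] yaw_y 0.59 tilt [ 0.002 -0.001 -1.   ] q6 -0.56 F [-0.4 -0.3 -2.9] open 0.0217
E px 333.2004744313755 237.38750394190671
yyyyyyyyy.ggggGgyyyyyyyyyyyyyyyyyyyyyyyyyyyy
yyyyyyyyyyggggGGyyyyyyyyyyyyyyyyyyyyyyyyyyyy
yyyyyyyyyy.ggggG.yyyyyyyyyyyyyyyyyyyyyyyyyyy
yyyyyyyyyyyggggG.yyyyyyyyyyyyyyyyyyyyyyyyyyy
yyyyyyyyyyy.gggg.yyyyyyyyyyyyyyyyyyyyyyyyyyy
yyyyyyyyyyyygggg.yyyyyyyyyyyyyyyyyyyyyyyyyyy
yyyyyyyyyyyyygg.yyyyyyyyyyyyyy.yyyyyyyyyyyyy
yyyyyyyyyyyyyyyyyyyyyyyyyyyyyggg.yyyyyyyyyyy
yyyyyyyyyyyyyyyyyyyyyyyyyyyygggggg.yyyyyyyyy
yyyyyyyyyyyyyyyyyy.yyyyyyyyggGWWWGggyyyyyyyy
yyyyyyyyyyyyyyyyyGWWyyyyyy.ggGWWWWggg.yyyyy.
yyyyyyyyyyyyyyygGGWG.yyyy.gggGWWWWGgggg.yy.W
yyyyyyyyyyyyyyygGGGGGyyy.ggggGWWWGgggggggGWW
yyyyyyyyyyyyyyygggGGGyy.gggggggGGggggggggGWW
yyyyyyyyyyyyyyyyggggGgggggggggggggggggggGGWW
yyyyyyyyyyyyyyyygggggggggggggggggggGGGGGGGGW
yyyyyyyyyyyyyyyyygggGgggggggggggggGGGGGGGGGG
yyyyyyyyyyyyyyyyyggggggggggggggggGGGGGGGGGGG
yyyy
[... 293 characters left out ...]
yyGGggggggggggggG
yyyyyyyyyyyyygggg.yyy.g.yyyy.GGGGGGgggggggGG
yyyyyyyyyyyygggggyyyyyyyyyy.WGGGGGGggggggGGG
yyyyyyyyyyygggggyyyyyyyyyy.GGGWGGGGggGggGGGG
yyyyyyyyyyggggggyyyyyyyyyyGGGGGGGGgggggggGGG
yyyyyyyyyggggggg.yyyyyyyy.GGGGGGGggggggggggg
yyyyyyyygggggggggyyyyyyyyyggggGGgggggggggggg
yyyyyyygggggggggg.yyyyyyyygggggggggggggggggg
yyyyyy.g#g#gggggggyyyyyyyyyggggggggggggggggg
yyyyy.gggggggggggg.yyyyyyy.ggggggggggggggggg
yyyyyggggggggg#gggggyyyyy.gggggggggggggggggg
yyyygggggggggggggggggggggggggggggggggggggggg
yyyggggggggggggggggggggggggGGggggggggggggggg
yyggggggg#gggggggggggggggggGGggggggggggggggg
ygg#gggggggggggggggggggggggggggggggggggggggg
gg#ggggggggggggggggggggggggggggggggggggggggg
311 211
```

The mast tip is at about (332,234), some 4 mm before the mouth at (333,237) and on the axis. I'll insert along the axis.

```bash
python3 -m creep '[[225,0,2.5,4.3,0],[225,0,5,8.7,0],[225,0,7.5,13,0],[225,0,7.5,13,0],[225,0,7.5,13,0]]'; python3 go.py
```

```text
t: 18.62
tool_pos: [0.4697, -0.2021, 0.1987]
tool_rot: [2.203, 2.224, -0.008]
contact_force: [-14.9, -4.2, 27.8]
opening: 0.0219
t 18.62 pos [ 0.4697 -0.2021  0.1987] yaw_y 0.55 tilt [ 0.004 -0.011 -1.   ] q6 -0.56 F [-14.9  -4.2  27.8] open 0.0219
```

Blocked at the rim: the force is axial at 31 N and the tip slid about 4 mm to -y. I'll back off, check for slip, shift +y and retry gently.

```bash
python3 -m creep '[[225,0,-7.5,-13,0],[225,3,-7.5,-13,0],[225,3,-7.5,-13,0],[225,3,-7.5,-13,0]]'; python3 go.py; cat > tip.py <<'E'
from h import *
# mast centre line in scene: gray pixels vs wood above eyelet
im=ctrl.get_image("scene").astype(np.float32);E=np.array([.523,-.1775,.0926])
g=im[...,0]/np.maximum(im[...,2],1)   # wood >1.5, metal ~1
pts=[]
eu,ew=proj("scene",[E])[0]
for r in range(int(ew)-30,int(ew)-5):
    ax=proj("scene",[E+.05*np.array([-.5,0,.866]),E]);x0=np.interp(r,ax[:,1],ax[:,0])
    cols=np.arange(int(x0)-12,int(x0)+13);w=np.clip(1.5-g[r,cols],0,.5)
    if w.sum()>1: pts.append((r,(w*cols).sum()/w.sum(),w.sum()*2))
for p in pts: print(*np.round(p,1),end=" | ")
print("\naxis px at rows",[(r,round(float(np.interp(r,ax[::1,1],ax[::1,0])),1)) for r in(210,220,230)],"E",eu.round(1),ew.round(1))
E
python3 tip.py
```

```text
t: 18.95
tool_pos: [0.4606, -0.1944, 0.2014]
tool_rot: [-2.209, -2.232, -0.0]
contact_force: [-0.0, 0.6, -1.8]
opening: 0.0216
t 18.95 pos [ 0.4606 -0.1944  0.2014] yaw_y 0.59 tilt [-0.001  0.001 -1.   ] q6 -0.56 F [-0.   0.6 -1.8] open 0.0216
207.0 327.2 10.0 | 208.0 326.8 9.0 | 209.0 326.3 6.6 | 210.0 325.0 4.4 | 211.0 323.5 3.5 | 212.0 323.8 3.2 | 213.0 324.0 3.0 | 214.0 324.3 2.3 | 221.0 327.7 2.2 | 222.0 328.9 3.2 | 223.0 330.3 3.9 | 224.0 332.2 4.8 | 225.0 332.6 6.0 | 226.0 333.2 7.8 | 227.0 333.3 7.9 | 228.0 334.0 8.2 | 229.0 334.3 8.3 | 230.0 334.9 8.8 | 231.0 334.6 8.1 | 
axis px at rows [(210, 323.9), (220, 324.3), (230, 329.4)] E 333.2 237.4
```

```bash
python3 - <<'E'
from h import *
np.save("A.npy",np.mean([ctrl.get_image("scene").astype(np.float32) for _ in range(3)],0))
E
python3 -m creep '[[225,0,-20,-30,0],[225,0,-40,-60,0],[225,0,-40,-60,0],[225,0,-40,-60,0]]' >/dev/null; python3 - <<'E'
from h import *
A=np.load("A.npy");B=np.mean([ctrl.get_image("scene").astype(np.float32) for _ in range(3)],0);np.save("B.npy",B)
a,b=311,205
D=np.abs(A-B).max(2)[b:b+42,a:a+44]
for r in range(42): print(b+r,"".join(" .:*#@"[min(5,int(v//12))] for v in D[r]),end="   ")or print("".join("y" if p[0]>p[2]*1.55 and p[1]>.68*p[0] and p[0]>70 else " " if p[0]>p[2]*1.4 else "#" if p.max()<60 else "g" if p.max()<110 else "G" for p in B[b+r,a:a+44]))
E
```

```text
205  .*@***:.**..                                  yyygggGGgyggGGGGGGGGGGGGGG yyyyyyyyy      y 
206   :#@*:..##**:.                                yyy ggGGy y gggGGGGGGGGGGgy yyyyyyyyyy     y
207   .*@@@:.*####:                                yyyy gg y  yy ggGGGGGGGGgy yyyyyyyy        y
208    .***:.**#@@*                                yyyyyyyyy    yygggGGGGGgy yyyyyyyy      y yy
209     ... .##*#@#:                               yyyyyyyy y      yggGGGgyyyyyyyyyyy       yyy
210          *@#*##:                               yyyyyyyyyyy      y gg yyyyyyyyyyy      yyyyy
211          :#@#**:.                              yyyyyyyyyyy y      yyyyyyyyyyyyy  y   y yyyy
212          .#@@#**:                              yyyyyyyyyyyyy       yyyyyyyyyy      yyyy yyy
213           *@@##*.                               yyyyyyyyyyyyyyyy    yyyyyyyy    y   y yyyyy
214           .#@@#*.                              yyyyyyyyy y yyyyy  yyyyyyyyy     y  yy yyyy 
215           .*@@@*.                              y yyyyyyyy  yyyyyyyyyyyyyyy   y  y   yyyy yy
216            .*@@*.                       
[... 2231 characters left out ...]
yyyyyyyyyyGGGGGGGGGGGGggGGGG
240                 .:.                            y   yy yy ggggggyyyyyyyyyyGGGGGGGGGGGGggggGG
241                                                yyyyyyyy gggggggyyyyyyyyyyggGGGGGGGGGggggggG
242                                                y yyy y gggggggggyyyyyyyyy gggggGGGGGggggggg
243                                                 y   yygggggggggg yyyyyyyyyggggggGGGGGgggggg
244                                                yy  yygggggggggggg yyyyyyyyggggggGGGGGgggggg
245                                                yyy ygggggggggggggg yyyyyyggggggggGGGGgggggg
246                                                  yygggggggggggggggggggggggGGGggggGGGGGggggg
```

```bash
python3 - <<'E'
from h import *
B=np.load("B.npy")
for r in range(229,248): print(r," ".join(f"{int(v):3d}" for v in B[r,324:346,0]))
E_=np.array([.523,-.1775,.0926]);a=np.array([-.5,0,.866]);y=np.array([0,1,0]);x=np.cross(y,a)
t=np.linspace(0,2*np.pi,8,endpoint=False)
for nm,o,rad in(("mouth inner",0,.0075),("mouth outer",0,.015),("lower inner",-.012,.0075),("lower outer",-.012,.015)):
    print(nm,proj("scene",[E_+o*a+rad*(np.cos(k)*x+np.sin(k)*y) for k in t]).round(1).tolist())
print("tip ray",[ray("scene",(331.6,233.3),z).round(4).tolist() for z in(.096,.099,.102)],"FK tip",np.array([.4606,-.1944,.2014])+[.058,.0187,-.1025])
E
```

```text
229 169 165 161 153 135 107  82  72  71  70  71  74  73  73  74  73  73  81 102 125 137 141
230 166 165 157 137 109  83  73  72  72  72  71  71  73  71  74  74  80  97 121 136 142 143
231 164 162 148 117  84  74  72  73  72  74  76  79  82  81  81  80  94 116 132 141 142 143
232 161 150 127  91  74  72  72  72  79  90 102 113 118 115 110 102 113 129 137 140 141 142
233 151 127  96  76  71  74  76  88 107 130 145 151 155 154 150 139 125 121 125 130 133 136
234 130  97  77  71  71  81 101 128 148 157 159 157 160 166 169 163 139 113 109 112 115 115
235 102  79  74  74  84 106 141 158 163 154 144 138 140 156 171 168 149 125 119 118 110 109
236  79  73  73  79 105 141 165 168 157 139 125 118 125 149 165 163 151 142 141 138 134 128
237  70  70  73  91 130 163 174 167 148 128 122 124 138 156 161 154 151 154 151 147 144 133
238  71  73  77 110 152 174 176 162 150 139 135 144 155 158 153 148 154 156 151 149 138 124
239  71  69  77 116 158 175 177 168 162 159 160 161 157 148 143 147 152 154 149 142 127 119
240  70  71  77 105 145 167 171 172 169 168 166 159 141 125 125 136 144 144 141 131 119 
[... 631 characters left out ...]
  79  82  96 108
mouth inner [[335.8, 237.8], [336.5, 236.0], [335.2, 235.1], [332.8, 235.5], [330.6, 237.0], [329.9, 238.7], [331.1, 239.7], [333.6, 239.3]]
mouth outer [[338.4, 238.2], [339.7, 234.7], [337.3, 232.8], [332.5, 233.6], [328.1, 236.6], [326.7, 240.1], [329.1, 242.0], [333.9, 241.3]]
lower inner [[337.9, 242.1], [338.6, 240.3], [337.4, 239.3], [335.0, 239.7], [332.8, 241.2], [332.1, 243.0], [333.3, 244.0], [335.8, 243.6]]
lower outer [[340.5, 242.5], [341.9, 239.0], [339.4, 237.1], [334.6, 237.8], [330.3, 240.8], [328.9, 244.3], [331.3, 246.3], [336.1, 245.6]]
tip ray [[0.5155, -0.1728, 0.096], [0.5167, -0.1747, 0.099], [0.5179, -0.1766, 0.102]] FK tip [ 0.5186 -0.1757  0.0989]
```

In the same image the mouth centre is about (333.6,236.5), which puts E at (.522,-.1755). The failed try was about 4 mm off in y. The current y is right, so I'll return and insert.

```bash
python3 -m creep '[[225,0,30,40,0],[225,0,41,58,0],[225,0,41,60,0],[225,0,41,60,0],[225,0,43.5,64.3,0],[225,0,46,68.6,0],[225,0,48.5,73,0],[225,0,48.5,73,0],[225,0,48.5,73,0]]'; python3 go.py
```

```text
t: 20.38
tool_pos: [0.4691, -0.1949, 0.1895]
tool_rot: [2.21, 2.232, -0.0]
contact_force: [-0.4, 0.4, -2.6]
opening: 0.0214
t 20.38 pos [ 0.4691 -0.1949  0.1895] yaw_y 0.57 tilt [ 0. -0. -1.] q6 -0.55 F [-0.4  0.4 -2.6] open 0.0214
```

The tip is in the ring with no contact force. I'll continue along the axis and swing the bar towards 30°.

```bash
python3 -m creep '[[225,0,2,4,0],[225,0,3,8,0],[225,0,3,12,0],[225,0,2,15,0],[225,0,1,18,0],[225,0,0,21,0],[225,0,-1,24,0],[225,0,-1,24,0],[225,0,-1,24,0]]'; python3 go.py
```

```text
t: 21.13
tool_pos: [0.4706, -0.1959, 0.1674]
tool_rot: [2.206, 2.226, 0.005]
contact_force: [4.9, -1.7, 2.4]
opening: 0.0214
t 21.13 pos [ 0.4706 -0.1959  0.1674] yaw_y 0.53 tilt [ 0.008 -0.003 -1.   ] q6 -0.55 F [ 4.9 -1.7  2.4] open 0.0214
```

```bash
python3 -m creep '[[225,0,2.2,4,0],[225,0,4.4,8,0],[225,0,6.6,12,0],[225,0,8.8,16,0],[225,0,11,20,0],[225,0,11,20,0],[225,0,11,20,0]]'; python3 go.py
```

```text
t: 21.72
tool_pos: [0.4821, -0.1957, 0.1473]
tool_rot: [2.206, 2.226, 0.006]
contact_force: [7.7, -2.3, 2.1]
opening: 0.0212
t 21.72 pos [ 0.4821 -0.1957  0.1473] yaw_y 0.53 tilt [ 0.008 -0.003 -1.   ] q6 -0.54 F [ 7.7 -2.3  2.1] open 0.0212
```

```bash
python3 -m creep '[[225,0,2.3,4,0],[225,0,4.6,8,0],[225,0,6.9,12,0],[225,0,9.2,16,0],[225,0,11.5,20,0],[225,0,12.5,22,0],[225,0,12.5,22,0],[225,0,12.5,22,0]]'; python3 go.py
```

```text
t: 22.38
tool_pos: [0.4924, -0.1996, 0.1327]
tool_rot: [2.204, 2.228, -0.012]
contact_force: [-19.5, -5.3, 36.7]
opening: 0.0213
t 22.38 pos [ 0.4924 -0.1996  0.1327] yaw_y 0.6 tilt [-0.    -0.011 -1.   ] q6 -0.53 F [-19.5  -5.3  36.7] open 0.0213
```

It stopped under an axial reaction of 41 N, about where the floor should be. I'll relax, release, lift and check the pose.

```bash
python3 -m creep '[[225,0,-2,-4,0],[225,0,-3,-6,0],[225,0,-3,-6,0],[120,0,-3,-6,0],[120,0,-3,-6,0],[120,0,-3,-6,0],[120,0,-3,-30,0],[120,0,-3,-60,0],[120,0,-40,-100,0],[120,0,-100,-130,0],[120,0,-100,-130,0]]'; cat > m4.py <<'E'
from h import *
from scipy.optimize import differential_evolution
up={}
for c in("scene","top"):
    ctrl.get_image(c)
    ok=[]
    for d in ctrl.outline_of(c,"light_bar"):
        q=proj(c,[[.49,-.1755,.15]])[0];r=d["rect"]
        if abs(r[0]+r[2]/2-q[0])<30 and abs(r[1]+r[3]/2-q[1])<30: ok.append(d)
    if ok: print(c,ok[0]["rect"],ok[0]["conf"],ok[0]["mask"].sum());up[c]=cv2.resize(ok[0]["mask"].astype(np.float32),None,fx=S,fy=S)>.5
Bx=box(-.08,.08,-.009,.009,-.009,.009)
def pose(p):
    L,ps,th=p;Z=np.array([-np.sin(th),0,np.cos(th)]);X0=np.array([0,1,0]);Y0=np.cross(Z,X0);X=np.cos(ps)*X0+np.sin(ps)*Y0
    return np.array([.522,-.1755,.0926])+(L-.07)*Z,np.c_[X,np.cross(Z,X),Z]
def f(p,cs):
    C,R=pose(p);return -sum((lambda r,m:(r&m).sum()/(r|m).sum())(rast(c,Bx@R.T+C)>0,up[c]) for c in cs)
for cs in {tuple(up)}|{(c,) for c in up}:
    r=differential_evolution(f,[(.115,.18),(-.5,.5),(.42,.62)],args=(cs,),popsize=8,maxiter=20,seed=1,polish=False)
    print(cs,"axial of bar centre",r.x[0].round(4),"(home .134) twist",np.degrees(r.x[1]).round(1),"tilt",np.degrees(r.x[2]).round(1),"iou",-r.fun/len(cs))
E
python3 m4.py; python3 go.py
```

```text
t: 23.3
tool_pos: [0.3903, -0.1949, 0.2539]
tool_rot: [-2.207, -2.233, 0.001]
contact_force: [0.3, -1.3, 0.4]
opening: 0.0452
scene [294.6, 187.0, 56.0, 64.6] 0.96 953
top [282.7, 233.7, 72.5, 7.7] 0.79 243
('scene',) axial of bar centre 0.1348 (home .134) twist -1.7 tilt 32.8 iou 0.7414423595707691
('scene', 'top') axial of bar centre 0.1349 (home .134) twist -2.2 tilt 31.7 iou 0.5266515654588766
('top',) axial of bar centre 0.1493 (home .134) twist -2.6 tilt 27.9 iou 0.31678641410842584
t 23.5 pos [ 0.3913 -0.1953  0.253 ] yaw_y 0.54 tilt [ 0.  0. -1.] q6 -0.64 F [-0.1 -0.6 -0.1] open 0.0451
```

The lamp is home: bar centre axial position .135 against .134, twist -2°, tilt about 32°. Only the scene view is usable for this, because the arm hides the lamp in the top view. Next, the bolt tab, with the jaws along y.

```bash
python3 -m creep '[[130,10,15,0,-0.12],[130,20,30,0,-0.24],[130,30,45,0,-0.37],[130,40,60,0,-0.5],[130,50,80,0,-0.62],[130,60,100,0,-0.75],[130,75,120,0,-0.87],[130,90,140,0,-1.0],[130,105,160,0,-1.12],[130,117,177,0,-1.24],[130,117,177,0,-1.36],[130,117,177,0,-1.48]]' >/dev/null;python3 -m creep '[[130,0,0,0,-0.09],[130,0,0,0,-0.09],[130,0,0,0,-0.09]]' >/dev/null; python3 go.py .567,-.0765,.112,90.5; python3 m4.py; python3 - <<'E'
from h import *
for c in("scene",):
    im=ctrl.get_image(c).astype(int);w=np.zeros((480,640),bool);w[185:260,340:420]=1
    r=largest(w&(im[...,0]>80)&(im[...,1]<.4*im[...,0])&(im[...,2]<.45*im[...,0]))
    print(r.sum(),fit(box(-.007,.007,-.006,.006,.102,.137),{c:r},(.567,-.077,0)))
E
```

```text
t 24.75 pos [ 0.5673 -0.076   0.2506] yaw_y 90.45 tilt [-0.004  0.001 -1.   ] q6 -1.84 F [-0.5 -0.3 -0.4] open 0.0421
shift [ -0.3  -0.7 138.6] turn -0.001
scene [292.1, 187.6, 56.1, 63.2] 0.81 827
top [280.9, 220.2, 73.0, 25.3] 0.77 750
('scene',) axial of bar centre 0.134 (home .134) twist -3.1 tilt 33.4 iou 0.7444035868653636
('top',) axial of bar centre 0.1393 (home .134) twist -1.6 tilt 31.3 iou 0.8458453155743908
('scene', 'top') axial of bar centre 0.1346 (home .134) twist -1.6 tilt 33.2 iou 0.7937777913377069
94 (array([ 0.56617189, -0.07972506,  0.10618125]), np.float64(0.7308085977482088))
```

```bash
python3 -m creep '[[130,0,-1,40,0],[130,0,-1,80,0],[130,0,-1,115,0],[130,0,-1,135,0],[130,0,-1,138,0],[130,0,-1,138,0],[230,0,-1,138,0],[230,0,-1,138,0],[230,0,-1,138,0],[230,0,-1,138,0],[230,0,-1,138,0]]' 30; python3 go.py; python3 -m creep '[[230,0,-5,0,0],[230,0,-10,0,0],[230,0,-15,0,0],[230,0,-20,0,0],[230,0,-25,0,0],[230,0,-29,0,0],[230,0,-31,0,0],[230,0,-31,0,0],[230,0,-31,0,0]]'; python3 go.py
```

```text
t: 25.92
tool_pos: [0.5693, -0.0782, 0.1183]
tool_rot: [-0.014, 3.137, -0.002]
contact_force: [-0.4, 0.8, 6.0]
opening: 0.0113
t 25.92 pos [ 0.5693 -0.0782  0.1183] yaw_y 90.52 tilt [ 0.005 -0.001 -1.   ] q6 -1.85 F [-0.4  0.8  6. ] open 0.0113
t: 26.67
tool_pos: [0.5693, -0.1071, 0.1184]
tool_rot: [-0.014, 3.138, 0.006]
contact_force: [-2.2, 8.2, 9.3]
opening: 0.0111
t 26.67 pos [ 0.5693 -0.1071  0.1184] yaw_y 90.51 tilt [ 0.004  0.004 -1.   ] q6 -1.9 F [-2.2  8.2  9.3] open 0.0111
```

The bolt is at its closed stop: y is -.107, against -.105 when first gripped closed. I'll release, lift away and check.

```bash
python3 -m creep '[[230,0,-29,0,0],[130,0,0,0,0],[130,0,0,0,0],[130,0,0,0,0],[130,0,0,-40,0],[130,0,0,-80,0],[130,0,0,-120,0],[130,0,100,-160,0],[130,0,200,-160,0],[130,0,300,-160,0],[130,0,300,-160,0]]' ; echo
```

```text
t: 27.58
tool_pos: [0.5669, 0.0543, 0.2658]
tool_rot: [-0.011, 3.138, -0.001]
contact_force: [0.9, 0.4, -0.9]
opening: 0.0418
```

My first row there had a mistyped -29 mm shift, which pressed on the stop for 1/12 s. I'll check the result carefully.

```bash
python3 -m creep '[[130,0,60,0,0],[130,0,60,0,0],[130,0,60,0,0]]' >/dev/null; python3 go.py; python3 m4.py; python3 - <<'E'
from h import *
for c,(a,b,x,y) in {"scene":(340,185,420,260),"top":(262,185,346,260)}.items():
    im=ctrl.get_image(c).astype(int);w=np.zeros((480,640),bool);w[b:y,a:x]=1
    r=largest(w&(im[...,0]>80)&(im[...,1]<.4*im[...,0])&(im[...,2]<.45*im[...,0]))
    print(c,r.sum(),np.argwhere(r).mean(0)[::-1].round(2),fit(box(-.007,.007,-.006,.006,.102,.137),{c:r},(.567,-.105,0))[0])
    for l in("cup","tin","pencil","eraser","earbuds","stapler"):
        d=ctrl.boxes_of(c,l)[:1];print(l,[np.round(k["rect"]).tolist() for k in d],end=" ")
    print()
E
```

```text
t 27.83 pos [0.5658 0.1168 0.2646] yaw_y 90.75 tilt [ 0.001  0.001 -1.   ] q6 -1.51 F [ 0.1 -0.5 -0.5] open 0.0418
scene [295.6, 190.2, 53.3, 61.8] 0.91 968
top [278.2, 222.3, 74.9, 18.3] 0.78 748
('scene',) axial of bar centre 0.1349 (home .134) twist -2.2 tilt 33.6 iou 0.773502722323049
('scene', 'top') axial of bar centre 0.1346 (home .134) twist -1.7 tilt 33.7 iou 0.8054509009191644
('top',) axial of bar centre 0.1446 (home .134) twist -1.1 tilt 29.8 iou 0.845346025989725
scene 97 [369.24 218.74] [ 0.56645052 -0.10990895  0.12226827]
cup [] tin [[357.0, 189.0, 66.0, 31.0]] pencil [[357.0, 188.0, 69.0, 35.0]] eraser [[436.0, 286.0, 18.0, 15.0]] earbuds [[494.0, 207.0, 24.0, 22.0]] stapler [[306.0, 325.0, 36.0, 63.0]] 
top 43 [286.35 200.98] [ 0.56708063 -0.10651111  0.01595314]
cup [[233.0, 111.0, 37.0, 34.0]] tin [[349.0, 126.0, 28.0, 39.0]] pencil [[231.0, 184.0, 2.0, 72.0]] eraser [[282.0, 220.0, 74.0, 22.0]] earbuds [[178.0, 113.0, 26.0, 24.0]] stapler [[380.0, 160.0, 35.0, 45.0]]
```

```bash
python3 -c "
from station import ctrl
print(ctrl.finish_job(),ctrl.get_obs()['t'])"
```

```text
the job is handed in; nothing more can be done
the job is handed in; nothing more can be done
```

I handed the job in at about 29 s of the 72 s allowed. The lamp is in the leaning socket with the bolt closed, and the arm is clear of everything. No verdict was reported.

**What I did:** I slid the bolt open by its red tab. The tool can only point down, so I leaned the lamp to about 25–30° using the rim of the charger hole and gripped it again. I then put the mast through the eyelet down to the socket floor, let go, and slid the bolt closed.

**Last checks:**
- **Mast home:** it stopped on a 41 N reaction along the hole axis. The bar centre fits at 134.6–134.9 mm along the axis (134 is home), using the scene camera alone and both cameras together.
- **Light bar:** twist is about -2°, well inside 15°.
- **Bolt:** it stopped against its end, and the tab fits 2–3 mm further closed than where it stood at the start.
- **Other things:** none showed a shift in the network boxes. The cup was missed in the scene view, the tin's box there and the eraser's in the top view landed on something else, and for the eraser, earbuds and stapler I had no starting boxes to compare.

**What failed or disagreed:**
- **Regrip:** the first regrip of the tilted lamp slipped off. The lamp stayed leaning in the charger.
- **Insertion:** the first try hit the eyelet rim, about 4 mm off in y, with about 32 N.
- **Typing mistake:** one row pushed the closed bolt against its stop for 1/12 s; no displacement showed afterwards.
- **Top camera:** on its own it put the bar centre at 144.6 mm, about 10 mm high. I trusted the other fits, since the bolt could close fully.
- **Tilt:** the combined fit read 33.7° (the hole leans 30°), but the top camera alone read 29.8°. I put the difference down to fit error, because the hole does not leave that much play.

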